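# Load the filter slide and bring it to its detent

## Robot

A 7-joint arm with a two-finger parallel gripper is mounted at the origin on a cart in front of the work surface, level with it; the furniture and walls round the work are solid. World frame = base frame: x ahead of the robot, y to its left, z up, the work surface at z = 0. Lengths are in m, angles in rad, forces in N, time in s.
With the tool pointing down it reaches from about 0.425 to 0.95 m from the base axis. Payload 4.7 kg.
Tool frame: the origin (TCP) lies on the centre line of the jaws, within the pads' length; the fingertips stand robot.nose_length ahead of it and the grasp point (between the pads) lies 8 mm behind it (robot.nose_length is the distance from the TCP to the fingertips, in m); z points along the fingers, x is the direction in which the jaws open and shut, and the axes are right-handed (so a half turn about z gives the same grasp; the last joint's range is limited). The gripper opens to 85 mm and grips with 20 to 120 N. Pads are 22 mm wide; open, the fingers measure 114 mm over their backs; the gripper's body (76 mm by 85 mm) begins 54 mm behind the grasp point. The pads swing forward as they close: fully open they stand 13 mm farther back than shut.
Start: joints at [-0.029, 0.469, -0.049, 1.532, 0.024, 1.141, -0.082], TCP at [0.675, 0, 0.242] pointing down, gripper open.
Joint ranges: [-2.59, 2.59], [-0.33, 1.99], [-1.39, 1.29], [0.1, 2.45], [-1.04, 4.18], [0.21, 1.99], [-2.66, 2.66]. Speed limits (rad/s): [2.57, 2.57, 3.14, 3.14, 3.14, 3.14, 3.14].

## Interface

Orientations are given as [roll, pitch, yaw] about the fixed x, y, z axes, in that order (R = Rz(yaw) Ry(pitch) Rx(roll)).
In Python, from plant import robot gives the robot as it stands. Calls block until the motion is done:
- robot.goto(position, orientation): joint-space move of the TCP to a pose.
- robot.move_straight(position, vel=0.15, attitude=None, contact_N=None): straight line of the TCP; attitude=None keeps the orientation; vel is the mean speed in m/s. With contact_N (N) it stops when the force on the tool has changed by that much, and returns True; else False.
- robot.move_joints(angles): joint-space move.
- robot.grip(opening, strength=None): opening from 0.0 (shut) to 1.0 (fully open); strength is the grip in N (None keeps the last); returns when the fingers have stopped.
- robot.sleep(seconds).
- robot.inverse_kinematics(position, orientation): joint angles nearest the present ones, or None.
- robot.sense(): the state.
- robot.grab_frame(name): name is "scene" or "side" or "wrist"; returns a dict with "image" (384x512x3 uint8, red, green, blue), "range_z" (384x512 float32, m along the optical axis (not along the pixel's ray), 0 where there is no reading), "fx", "fy", "cx", "cy" (pixels), "dist_coeffs" ([k1, k2, p1, p2, k3] as OpenCV has them; the pictures are not rectified), "R" (3x3) and "t" (3): a world point X has camera coordinates R X + t. Camera axes: x right, y down, z forward; pixel columns grow to the right and rows downward; lengths in m; the calibration is good to about 2 mm. A picture is of the moment at which its call begins.
A pose or a line that the arm cannot do raises robot.IKError and nothing moves.
- robot.close_job(): hands the job in, once; it reports no verdict.
The state is a dict: "t": time; "joint_pos": joint angles; "joint_velocities": joint speeds; "effort": joint torques, N m; "tcp_pos": TCP position; "tcp_rot": TCP orientation; "wrist_force": force on the tool from outside, world axes, zero at the start; "torque": the same for the moment, N m; "opening": opening from 0.0 (shut) to 1.0 (fully open).
Only numpy, scipy, OpenCV 4.12 (cv2) and the standard library are available. Lean on these libraries where they do the work, as an engineer would, in place of code of your own. Each camera call takes 0.05 s, during which the arm holds its last target.

## Task

Take the orange filter out of the stand and seat it fully, upright, in the slot of the filter slide. Then, with its black knob between the fingers, push the slide along the rail until its ball clicks into the notch of the index block so the filter stands before the lens, without running past the notch. Finish there still gripping the knob, slide in the notch; leave the blue filter and the loupe where they are.

Things in the scene. Friction and masses are not known exactly. Their poses are not given: they have to be found in the camera images.
- orange_filter: Orange filter: upright black frame 48 mm wide (its y), 10 mm thick (x), 60 mm high, with an orange pane, and on top an orange grip tab 26 mm wide, 10 mm thick, 22 mm high; 82 mm high in all, about 60 g. Origin at its centre, 41 mm above its foot; the tab's middle is 30 mm above the origin. Loose; starts upright in one of the stand's two pockets (which one varies).
- blue_filter: The same kind of filter with a blue pane and blue tab, in the other pocket of the stand; it stays there. Origin at its centre.
- filter_stand: Light grey stand, 44 mm (x) by 146 mm (y), 23 mm high, fixed, with two pockets 70 mm apart along y, each 15 mm deep, holding a filter upright with its thin side along x. Origin at the centre of its underside.
- slot_mouth (a point): Centre of the slot's straight mouth in the grey filter slide, 44 mm above the table. x across the rail, y along it in the pushing direction, z up. Slot 12 mm in x, 51 mm in y, 22 mm deep below this point; sloping black lips above widen it by 4 mm a side (top of lips 5.5 mm above it). A filter on the slot's floor has its origin 19 mm above this point. Moves with the slide.
- slide_knob (a point): Upright black round knob on the slide's tail, 18 mm in diameter, 41 mm high, on the 30 mm high tail; thin steel flange at its foot. Origin on its axis, 22 mm above the tail (52 mm above the table), a good height to grip; 75 mm behind the slot's centre (in -y). Axes as slot_mouth.
- carriage (a joint): Travel of the filter slide along its rail, 0 to 0.17 m; grows in the pushing direction (+y of slot_mouth, to the robot's left). Friction about 2 N. Starts at 0 to 0.03, 70 to 140 mm before the notch. Stays where it is left.
- ball (a point): Point on the slide, level with the slot's centre in y, where its 12 mm spring ball stands out of the far side, 30 mm above the table. White lines on the slide's near face and far top edge mark this y. Axes as slot_mouth.
- notch (a point): 9 mm wide notch in the near face of the dark index block that carries the lens, 30 mm above the table; white inside, with a white line on top at each edge. In the notch, the ball has the same y (along the rail) as this point. The ball meets a ramp about 30 mm before (push 3 to 4 N), then a level land, and drops in over the last 4 mm, pulling the slide to the middle; about 10 N pushes it out again.
- loupe: Black loupe with a light rim, 42 mm in diameter, 36 mm high, a loose bystander behind the rail. Origin at the centre of its underside.

How it is judged:
By the outcome, as a careful person would: the job done as asked, in the order asked, and still so for the second after the job is handed in, while the arm keeps its last pose, push and grip.
It also fails if it takes over 66 s, if anything falls off the work surface, if the arm or the gripper's body presses on something with over 40 N, if the wrist force passes 120 N, or if a joint passes its speed limit or range.

## Working session

There is one attempt and no reset: what is moved stays moved. The work goes in short steps, each a Python script; the robot and the scene stay as the last script left them, time stands still between calls to the robot, and variables do not carry over. Pictures are saved under pics/ and viewed, and the job is handed in when it is done.

```bash
ls; mkdir -p pics
cat > h.py <<'E'
import numpy as np, cv2
from plant import robot
def snap(cam,name,save=True):
    f=robot.grab_frame(cam)
    np.savez(f'/tmp/{name}.npz',**{k:np.asarray(v) for k,v in f.items()})
    cv2.imwrite(f'pics/{name}.png',cv2.cvtColor(f['image'],cv2.COLOR_RGB2BGR))
    return f
def load(name): return dict(np.load(f'/tmp/{name}.npz'))
def cloud(f):
    h,w=f['range_z'].shape
    v,u=np.mgrid[0:h,0:w]
    K=np.array([[f['fx'],0,f['cx']],[0,f['fy'],f['cy']],[0,0,1]],float)
    n=cv2.undistortPoints(np.stack([u,v],-1).reshape(-1,1,2).astype(float),K,np.array(f['dist_coeffs'],float)).reshape(h,w,2)
    z=f['range_z'].astype(float)
    P=np.dstack([n[...,0]*z,n[...,1]*z,z])
    W=(P-np.array(f['t']))@np.array(f['R'])
    W[z<=0]=np.nan
    return W
def ray(f,u,v,zw):
    K=np.array([[f['fx'],0,f['cx']],[0,f['fy'],f['cy']],[0,0,1]],float)
    n=cv2.undistortPoints(np.array([[[u,v]]],float),K,np.array(f['dist_coeffs'],float)).reshape(2)
    R=np.array(f['R']);d=R.T@np.array([n[0],n[1],1]);c=-R.T@np.array(f['t'])
    return c+d*(zw-c[2])/d[2]
def proj(f,X):
    K=np.array([[f['fx'],0,f['cx']],[0,f['fy'],f['cy']],[0,0,1]],float)
    R=np.array(f['R'],float);return cv2.projectPoints(np.atleast_2d(X).astype(float),cv2.Rodrigues(R)[0],np.array(f['t'],float),K,np.array(f['dist_coeffs'],float))[0].reshape(-1,2)
E
python3 - <<'E'
from h import *
for c in ['scene','side','wrist']:
    f=snap(c,c+'0'); R=np.array(f['R']); print(c,f['fx'],f['cx'],f['cy'],-R.T@np.array(f['t']),R[2],f['dist_coeffs'])
s=robot.sense(); print(s['tcp_pos'],s['tcp_rot'],s['wrist_force'],s['t'],robot.nose_length)
E
```

```text
pics
scene 406.228966555844 256.22668248450253 195.9961751762439 [0.13550447 0.92560743 0.56514704] [ 0.39977045 -0.80736816 -0.43398184] [0.04962281 0.         0.         0.         0.        ]
side 477.4070305174076 260.4547483070961 184.64636176874566 [ 0.50386286 -0.96756109  0.85356842] [ 0.07746471  0.76744567 -0.63641681] [0.01844641 0.         0.         0.         0.        ]
wrist 341.8568445293024 253.70955876999625 193.7771269800082 [0.67467783 0.08291724 0.37238662] [-0.00167609 -0.32059303 -0.94721555] [0.02107606 0.         0.         0.         0.        ]
[6.74575585e-01 1.41444514e-05 2.41507369e-01] [3.14157817e+00 1.48603175e-03 3.99427633e-06] [ 0.17622538  0.2834122  -0.18882447] 0.15 0.011
```

View pics/scene0.png

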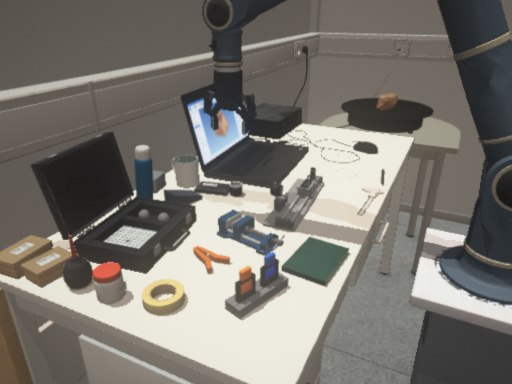

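View pics/side0.png

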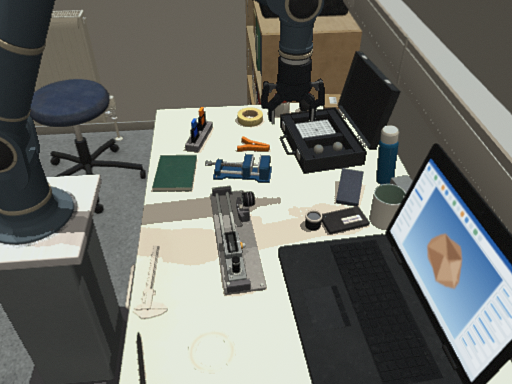

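View pics/wrist0.png

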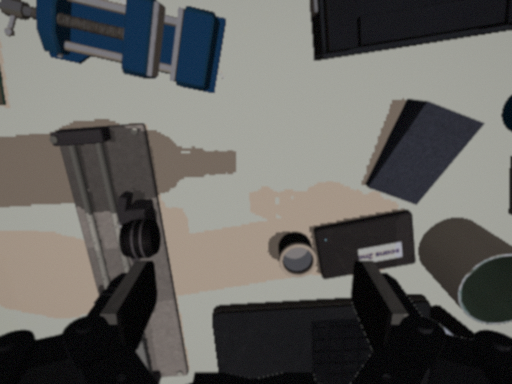

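The scene view shows the stand with the orange filter (245,282) and the blue one (270,265). The side view shows the rail with its slide around (235,245), and the loupe at (313,219). I'll zoom in and measure from the depth.

Run:
```python
from h import *
for n,(a,b,c,d),k in [('scene0',(200,330,150,320),4.5),('side0',(170,300,180,300),4.5)]:
    im=cv2.imread(f'pics/{n}.png')[c:d,a:b]; 
    cv2.imwrite(f'pics/z_{n}.png',cv2.resize(im,None,fx=k*0.78,fy=k*.78,interpolation=cv2.INTER_CUBIC))
for n in ['scene0','side0']:
    f=load(n);W=cloud(f);hsv=cv2.cvtColor(f['image'],cv2.COLOR_RGB2HSV)
    for nm,lo,hi in [('or',(5,150,100),(20,255,255)),('bl',(105,150,100),(125,255,255))]:
        m=cv2.inRange(hsv,lo,hi)>0
        m&=(W[...,2]>0.015)&(W[...,2]<0.12)&(W[...,1]>0.1)&(W[...,0]<0.6)
        n_,l,st,ce=cv2.connectedComponentsWithStats(m.astype(np.uint8))
        for i in range(1,n_):
            if st[i,4]>15:
                P=W[l==i];print(n,nm,st[i],ce[i].round(),np.nanpercentile(P,[5,50,95],axis=0).round(4).tolist())
```

```text
scene0 or [210 253  18   6  29] [218. 256.] [[0.5564, 0.2356, 0.0151], [0.5762, 0.2403, 0.016], [0.595, 0.2436, 0.0171]]
scene0 or [204 258   7  10  36] [207. 262.] [[0.573, 0.2587, 0.0152], [0.5854, 0.2722, 0.016], [0.598, 0.2862, 0.0174]]
scene0 or [241 267   9   7  28] [245. 270.] [[0.4418, 0.3389, 0.0878], [0.4461, 0.3489, 0.0895], [0.4502, 0.359, 0.0902]]
side0 or [199 107   5   9  34] [201. 111.] [[0.4425, 0.3278, 0.0714], [0.4487, 0.3377, 0.0837], [0.4541, 0.3553, 0.0902]]
side0 or [240 144  13   4  20] [247. 145.] [[0.5648, 0.2279, 0.0152], [0.5836, 0.2344, 0.0167], [0.5983, 0.2418, 0.0182]]
```

```bash
python3 - <<'E'
from h import *
# top-down orthographic height maps from side + scene cloud
for n in ['scene0','side0','wrist0']:
    W=cloud(load(n)); im=load(n)['image']
    # region rail
    x0,x1,y0,y1=0.38,0.78,-0.25,0.5
    s=1000
    H=np.zeros((int((y1-y0)*s),int((x1-x0)*s),3),np.uint8)
    m=np.isfinite(W[...,0])&(W[...,0]>x0)&(W[...,0]<x1)&(W[...,1]>y0)&(W[...,1]<y1)&(W[...,2]<0.13)
    P=W[m];o=np.argsort(P[:,2]);P=P[o];C=im[m][o]
    for p,c in zip(P,C):
        i=int((y1-p[1])*s);j=int((p[0]-x0)*s);hgt=p[2]
        col=cv2.applyColorMap(np.uint8([[np.clip(hgt/0.1,0,1)*255]]),cv2.COLORMAP_JET)[0,0]
        H[max(i-1,0):i+2,max(j-1,0):j+2]=col
    cv2.imwrite(f'pics/top_{n}.png',cv2.resize(H,None,fx=.75,fy=.75))
E
python3 -c "
import cv2,numpy as np
a=[cv2.imread(f'pics/top_{n}0.png') for n in ['scene','side']]
cv2.imwrite('pics/top.png',np.hstack(a))"
```

```text
Still running in the background as job /tmp/bash_jobs.1000/ab98881bef23 (pid 556). You'll get a notice when it ends.
```

View pics/z_scene0.png

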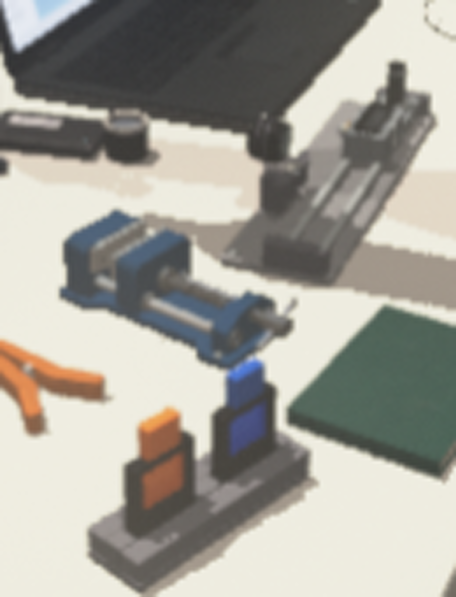

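View pics/z_side0.png

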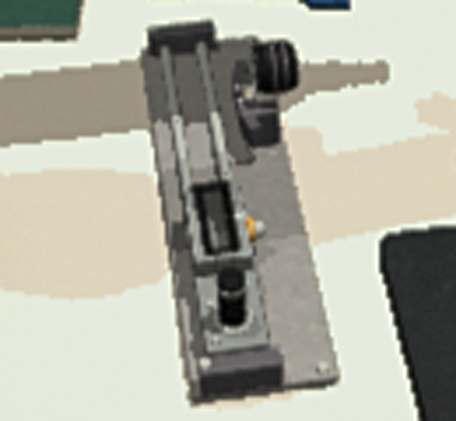

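```bash
kill -- -$(cat /tmp/bash_jobs.1000/ab98881bef23/pid)
python3 - <<'E'
from h import *
import time
robot.goto([0.55,-0.03,0.26],[np.pi,0,0]); snap('wrist','w_rail')
robot.goto([0.455,0.30,0.26],[np.pi,0,0]); snap('wrist','w_stand')
print(robot.sense()['t'],robot.sense()['tcp_pos'])
for n in ['w_rail','w_stand']:
    im=cv2.imread(f'pics/{n}.png');cv2.imwrite(f'pics/b_{n}.png',cv2.resize(im,(800,600),interpolation=cv2.INTER_CUBIC))
E
```

```text
2.125 [0.45622922 0.29836948 0.25978101]
```

View pics/b_w_rail.png

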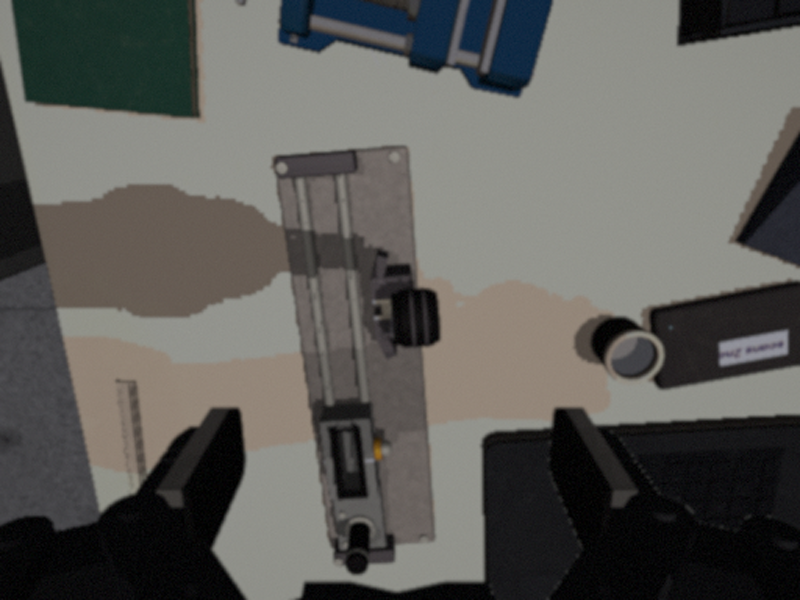

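View pics/b_w_stand.png

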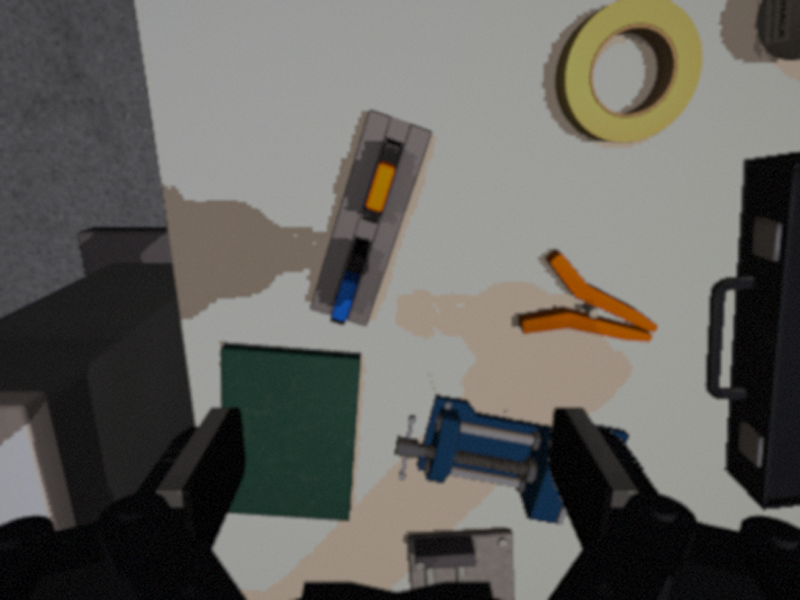

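In the wrist views (800 px scale), the orange tab is at (380,188) and the stand is tilted. The slot is at (350,460), the knob top at (357,560) and the notch near (378,312). The green and purple lines I need are small, so I'll fit them with depth.

Run:
```python
from h import *
f=load('w_stand');W=cloud(f);hsv=cv2.cvtColor(f['image'],cv2.COLOR_RGB2HSV)
def rect(P):
    r=cv2.minAreaRect((P[:,:2]*1000).astype(np.float32)); return np.round(r[0],1),np.round(r[1],1),round(r[2],1)
st=(W[...,2]>0.017)&(W[...,2]<0.03)&(W[...,0]>0.38)&(W[...,0]<0.52)&(W[...,1]>0.22)&(W[...,1]<0.45)
n,l,s,c=cv2.connectedComponentsWithStats(st.astype(np.uint8))
i=1+np.argmax(s[1:,4]);P=W[l==i];print('stand',s[i],rect(P),np.median(P[:,2]))
for nm,lo,hi in [('or',(5,150,80),(25,255,255)),('bl',(105,150,60),(125,255,255))]:
    m=(cv2.inRange(hsv,lo,hi)>0)&(W[...,2]>0.04)&(W[...,2]<0.12)
    P=W[m];zt=np.percentile(P[:,2],95);T=P[P[:,2]>0.085];print(nm,len(P),zt,len(T),rect(T),T.mean(0).round(4))
f=load('w_rail');W=cloud(f)
reg=(W[...,0]>0.42)&(W[...,0]<0.66)&(W[...,1]>-0.25)&(W[...,1]<0.22)
print(np.histogram(W[...,2][reg],bins=np.arange(0,0.11,0.004)))
m=reg&(W[...,2]>0.003)&(W[...,2]<0.105)
n,l,s,c=cv2.connectedComponentsWithStats(m.astype(np.uint8))
i=1+np.argmax(s[1:,4]);P=W[l==i];print('base',s[i],rect(P))
# color-coded height image zoom
z=np.clip(np.nan_to_num(W[...,2])/0.1,0,1)*255
z=cv2.applyColorMap(z.astype(np.uint8),cv2.COLORMAP_JET)[80:384,150:310]
cv2.imwrite('pics/z_h.png',np.hstack([cv2.resize(z,None,fx=1.95,fy=1.95,interpolation=cv2.INTER_NEAREST),cv2.resize(cv2.imread('pics/w_rail.png')[80:384,150:310],None,fx=1.95,fy=1.95,interpolation=cv2.INTER_CUBIC)]))
```

```text
stand [ 198   70   78  139 4162] (array([435.4, 313.9]), array([145.6,  44.1]), 71.4) 0.022239956975296467
or 358 0.0904496607737649 343 (array([446.7, 347.1]), array([25.7,  9.9]), 70.7) [0.4468 0.3475 0.0891]
bl 523 0.09012374061654056 255 (array([424.4, 280.7]), array([25.9,  9.4]), 73.4) [0.4246 0.2814 0.0892]
(array([ 5755,  2576, 10352,   329,  2397,  1901,   392,  1234,   530,
         328,  1376,   767,  1006,  2236,     4,    21,    32,    75,
         120,   247,   516,    96,     0,     0,     0,     0,     0]), array([0.   , 0.004, 0.008, 0.012, 0.016, 0.02 , 0.024, 0.028, 0.032,
       0.036, 0.04 , 0.044, 0.048, 0.052, 0.056, 0.06 , 0.064, 0.068,
       0.072, 0.076, 0.08 , 0.084, 0.088, 0.092, 0.096, 0.1  , 0.104,
       0.108]))
base [  175    93   107   235 17986] (array([ 527.5, -108.8]), array([105., 288.]), 4.5)
```

View pics/z_h.png

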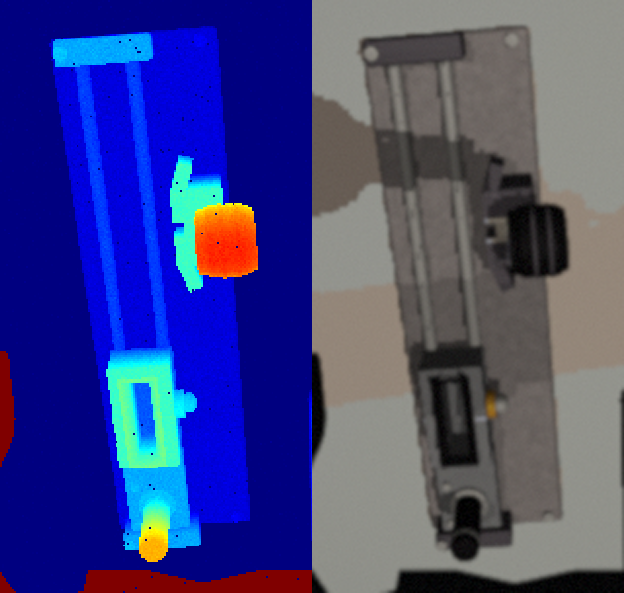

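Run:
```python
from h import *
f=load('w_rail');W=cloud(f)
def rect(P):
    r=cv2.minAreaRect((P[:,:2]*1000).astype(np.float32)); return np.round(r[0],1),np.round(r[1],1),round(r[2],2)
def comp(zl,zh,xl,xh,yl,yh,nm):
    m=(W[...,2]>zl)&(W[...,2]<zh)&(W[...,0]>xl)&(W[...,0]<xh)&(W[...,1]>yl)&(W[...,1]<yh)
    m=m.astype(np.uint8)
    n,l,s,c=cv2.connectedComponentsWithStats(m);i=1+np.argmax(s[1:,4]);P=W[l==i];print(nm,len(P),rect(P),np.percentile(P[:,2],[5,50,95]).round(4));return P,l==i
comp(0.007,0.0115,0.42,0.66,-.26,.22,'base')
P,m=comp(0.0475,0.058,0.45,0.6,-.26,-.05,'slide top')
# hole contour
cs,h=cv2.findContours(m.astype(np.uint8),cv2.RETR_CCOMP,cv2.CHAIN_APPROX_NONE)
for c,hh in zip(cs,h[0]):
    if hh[3]>=0 and len(c)>15:
        Q=np.array([ray(f,u,v,0.0495) for u,v in c[:,0]]);print('hole',len(c),rect(Q))
comp(0.064,0.078,0.45,0.6,-.3,-.05,'knob top')
comp(0.027,0.034,0.45,0.6,-.3,-.05,'tail')
P,_=comp(0.036,0.05,0.5,0.65,-.08,.1,'index')
print('idx z')
for X in [(0.53,-.12,.0495)]: print(proj(f,X))
# gap rows: colour
im=cv2.imread('pics/w_rail.png')[150:235,225:300]
cv2.imwrite('pics/z_notch.png',cv2.resize(im,None,fx=8,fy=7,interpolation=cv2.INTER_CUBIC))
im=cv2.imread('pics/w_rail.png')[250:370,190:270]
cv2.imwrite('pics/z_slot.png',cv2.resize(im,None,fx=5,fy=5,interpolation=cv2.INTER_CUBIC))
```

```text
base 6471 (array([ 547. , -112.6]), array([ 44.5, 298.6]), 4.47) [0.0079 0.0093 0.0105]
slide top 235 (array([ 513.7, -191.7]), array([23.6, 64.2]), 4.15) [0.0476 0.0484 0.0496]
knob top 191 (array([560.5, -53.3]), array([30.5,  7.6]), 4.69) [0.0681 0.0753 0.0777]
tail 766 (array([ 518.9, -258.7]), array([39.8, 62.7]), 4.91) [0.0282 0.0296 0.0323]
index 602 (array([546.2, -55.6]), array([27.9, 48.6]), 0.41) [0.0394 0.0433 0.0446]
idx z
[[235.50257775 242.51128228]]
```

View pics/z_notch.png

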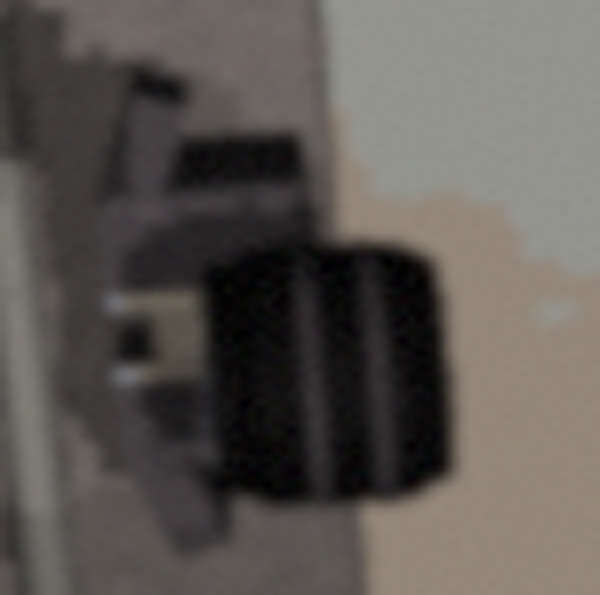

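View pics/z_slot.png

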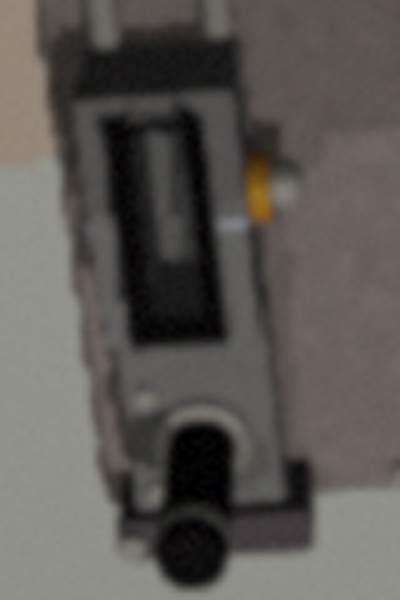

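Run:
```python
from h import *
y=np.deg2rad(4.4)
robot.goto([0.53,-0.21,0.24],[np.pi,0,y]); snap('wrist','w_rail2')
robot.goto([0.53,-0.1,0.24],[np.pi,0,y-np.pi/2]); snap('wrist','w_rail3')
print(robot.sense()['t'])
for n in ['w_rail2','w_rail3']:
    im=cv2.imread(f'pics/{n}.png');cv2.imwrite(f'pics/b_{n}.png',cv2.resize(im,(800,600),interpolation=cv2.INTER_CUBIC))
```

```text
5.6
```

View pics/b_w_rail2.png

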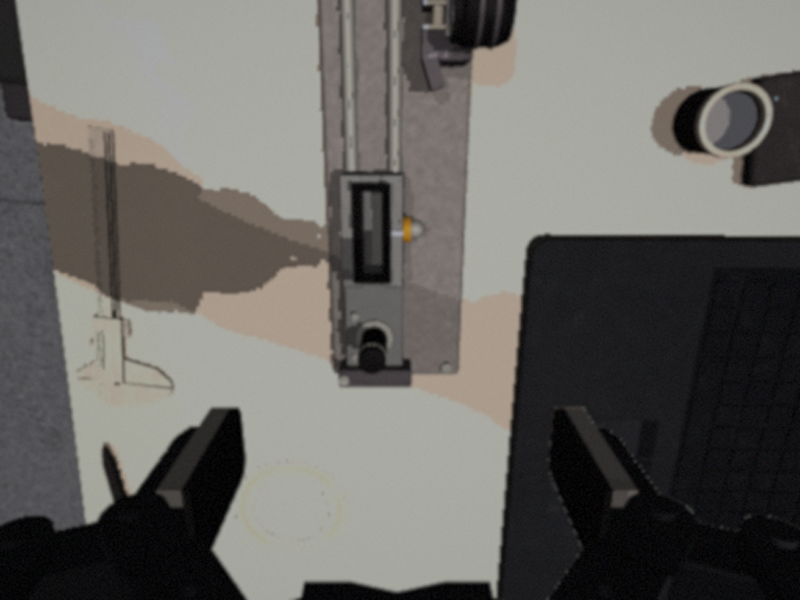

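View pics/b_w_rail3.png

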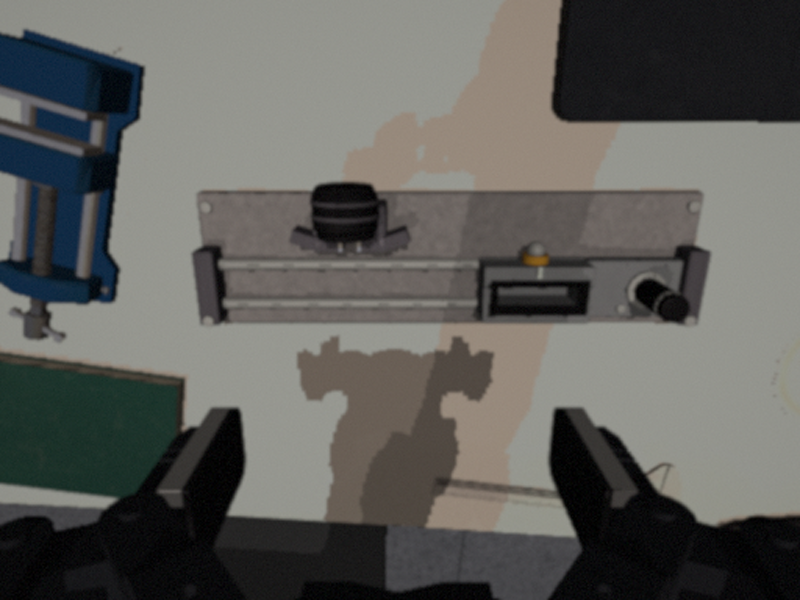

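Both views are clear. In view 2, the slot is at (372,232) and the knob top at (372,357). In view 3, the slot is at (538,297), the knob top at (672,305) and the notch lines at about (341/359,247), all on the 800 px scale.

Run:
```python
from h import *
def rect(P):
    r=cv2.minAreaRect((P[:,:2]*1000).astype(np.float32)); return np.round(r[0],1),np.round(r[1],1),round(r[2],2)
for nme in ['w_rail2','w_rail3']:
    f=load(nme);W=cloud(f)
    def comp(zl,zh,xl,xh,yl,yh,nm):
        m=(W[...,2]>zl)&(W[...,2]<zh)&(W[...,0]>xl)&(W[...,0]<xh)&(W[...,1]>yl)&(W[...,1]<yh)
        n,l,s,c=cv2.connectedComponentsWithStats(m.astype(np.uint8));i=1+np.argmax(s[1:,4]);P=W[l==i];print(nme,nm,len(P),rect(P),np.percentile(P[:,2],[5,50,95]).round(4));return l==i
    comp(0.0465,0.058,0.45,0.6,-.24,-.1,'slide top')
    comp(0.041,0.058,0.45,0.6,-.24,-.1,'slide+')
    comp(0.067,0.08,0.48,0.56,-.33,-.2,'knob top')
    m=(W[...,2]>0.006)&(W[...,2]<0.06)&(W[...,0]>.45)&(W[...,0]<.62)&(W[...,1]>-.3)&(W[...,1]<.1)
    n,l,s,c=cv2.connectedComponentsWithStats(m.astype(np.uint8));i=1+np.argmax(s[1:,4]);m=(l==i)&(W[...,2]<.0115);print('base',rect(W[m]))
    # dark interior of slot
    g=cv2.cvtColor(f['image'],cv2.COLOR_RGB2GRAY)
    c0=proj(f,[.5137,-.1917,.0495])[0].astype(int);print(c0)
    a=f['image'][c0[1]-50:c0[1]+50,c0[0]-60:c0[0]+60,::-1]
    cv2.imwrite(f'pics/zs_{nme}.png',cv2.resize(a,None,fx=5,fy=5,interpolation=cv2.INTER_CUBIC))
f=load('w_rail3');a=f['image'][110:180,180:270,::-1]
cv2.imwrite('pics/zn3.png',cv2.resize(a,None,fx=8,fy=8,interpolation=cv2.INTER_CUBIC))
```

```text
w_rail2 slide top 575 (array([ 513.1, -192.1]), array([23.3, 62.3]), 4.36) [0.0467 0.048  0.0494]
w_rail2 slide+ 2151 (array([ 513.3, -191.8]), array([38.1, 69.7]), 4.49) [0.0424 0.044  0.0488]
w_rail2 knob top 248 (array([ 519.4, -266. ]), array([16.5, 16.9]), 3.78) [0.0682 0.07   0.0712]
base (array([ 527.4, -180.2]), array([ 93.9, 246.3]), 4.52)
[237 150]
w_rail3 slide top 538 (array([ 514.2, -192.1]), array([24. , 63.9]), 4.42) [0.0467 0.0479 0.0493]
w_rail3 slide+ 2048 (array([ 514.1, -192. ]), array([38.4, 71.1]), 4.46) [0.0421 0.044  0.0486]
w_rail3 knob top 275 (array([ 519.8, -265.9]), array([17.1, 16.6]), 49.59) [0.0685 0.07   0.0713]
base (array([ 525. , -134.6]), array([ 93.2, 338.3]), 4.49)
[345 190]
```

View pics/zs_w_rail2.png

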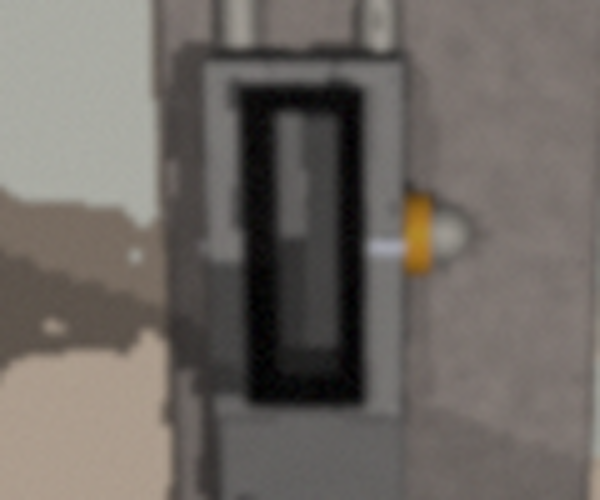

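View pics/zs_w_rail3.png

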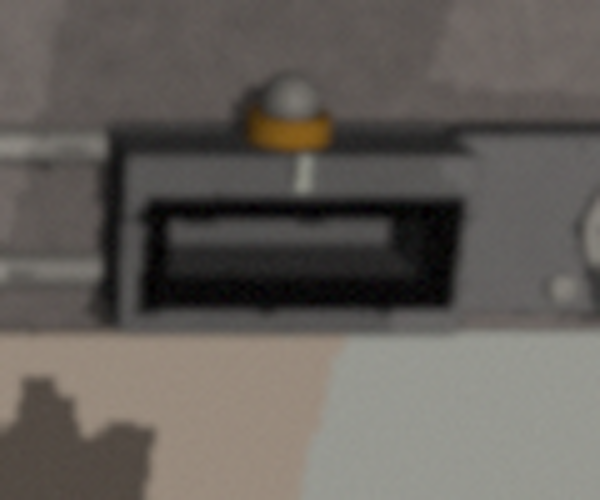

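View pics/zn3.png

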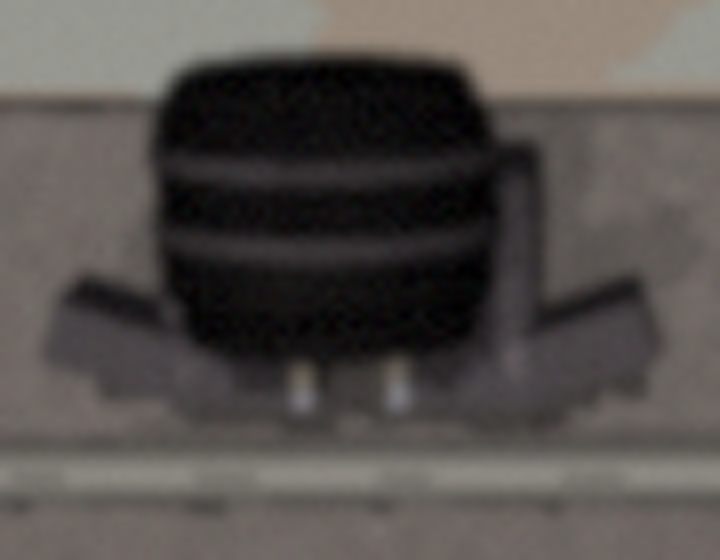

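Run:
```python
from h import *
y=np.deg2rad(4.47);d=np.array([-np.sin(y),np.cos(y)]);S=np.array([.5137,-.1921])
for n,px in [('w_rail3',[(217.9,158.1),(229.75,158.1),(345.6,175)]),('w_rail',[(240,193.1),(240.6,203.7),(237,295)]),('w_rail2',[(177+100+0.,150-0.6)])]:
    f=load(n);W=cloud(f)
    for u,v in px:
        p=ray(f,u,v,.044);print(n,u,v,p.round(4),'depthpt',W[int(round(v)),int(round(u))].round(4),'along',round((p[:2]-S)@d*1000,2))
```

```text
w_rail3 217.9 158.1 [ 0.5358 -0.0642  0.044 ] depthpt [ 0.536  -0.0644  0.0446] along 125.74
w_rail3 229.75 158.1 [ 0.5367 -0.0758  0.044 ] depthpt [ 0.5365 -0.0759  0.0429] along 114.19
w_rail3 345.6 175 [ 0.5285 -0.1911  0.044 ] depthpt [ 0.5289 -0.1911  0.0453] along -0.17
w_rail 240 193.1 [ 0.5355 -0.064   0.044 ] depthpt [ 0.5355 -0.0641  0.0436] along 125.99
w_rail 240.6 203.7 [ 0.536  -0.0761  0.044 ] depthpt [ 0.5364 -0.0765  0.0439] along 113.87
w_rail 237 295 [ 0.5303 -0.192   0.044 ] depthpt [ 0.5303 -0.193   0.0426] along -1.18
w_rail2 277.0 149.4 [ 0.5516 -0.1891  0.044 ] depthpt [ 0.5546 -0.1955  0.0086] along -0.0
```

The slot is at (0.5137, -0.1921) with a yaw of 4.47°. It is 120 mm before the notch, inside the 70–140 range, and the knob's 75 mm offset checks out. Next I grasp the orange filter.

Run:
```python
from h import *
ys=np.deg2rad(-18.6); o=[np.pi,0,ys]
robot.goto([.4467,.3471,.15],o)
robot.move_straight([.4467,.3471,.071],vel=0.08,contact_N=8)
print(robot.sense()['tcp_pos'],robot.sense()['wrist_force'])
robot.grip(0.0,40)
s=robot.sense();print(s['opening'],s['wrist_force'],s['tcp_pos'])
print(robot.move_straight([.4467,.3471,.18],vel=0.08))
s=robot.sense();print(s['opening'],s['wrist_force'],s['tcp_pos'],s['t'])
snap('wrist','held');snap('scene','held_s');snap('side','held_side')
im=cv2.imread('pics/held.png');s_=cv2.imread('pics/held_s.png')[140:320,180:340]
cv2.imwrite('pics/held2.png',np.hstack([im,cv2.resize(s_,(288,384))]))
```

```text
[0.44705734 0.34739525 0.07150194] [ 0.65121631 -0.31426076 -0.82150108]
0.113013795486627 [-0.37647877 -0.45037155  1.01528669] [0.44678352 0.34722367 0.07110791]
False
0.10789948083447538 [ 0.05040637 -0.65702982 -1.5578141 ] [0.44644858 0.3468597  0.17939713] 10.625
```

View pics/held2.png

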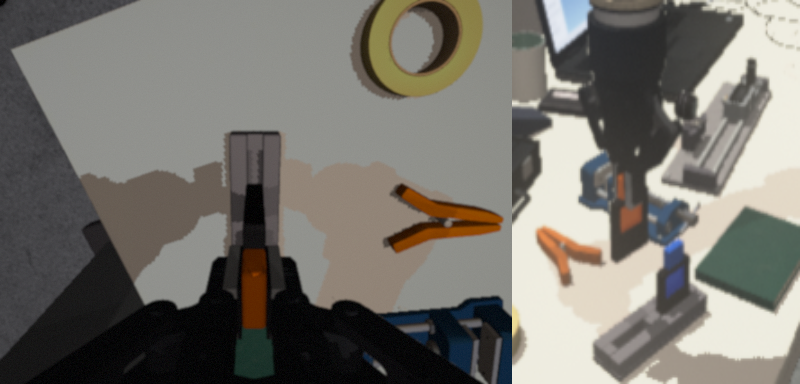

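Run:
```python
from h import *
o=[np.pi,0,np.deg2rad(4.47)]
robot.goto([.5137,-.1921,.19],o)
robot.move_straight([.5137,-.1921,.125],vel=0.08)
s=robot.sense();print(s['opening'],s['wrist_force'],s['tcp_pos'],s['tcp_rot'],s['t'])
snap('wrist','hov');snap('scene','hov_s');snap('side','hov_side')
f=load('hov_side');c=proj(f,[.5137,-.1921,.07])[0].astype(int);a=cv2.imread('pics/hov_side.png')[c[1]-60:c[1]+60,c[0]-50:c[0]+50]
f=load('hov_s');c=proj(f,[.5137,-.1921,.07])[0].astype(int);b=cv2.imread('pics/hov_s.png')[c[1]-60:c[1]+60,c[0]-50:c[0]+50]
cv2.imwrite('pics/hov2.png',cv2.resize(np.hstack([a,b]),None,fx=4,fy=4,interpolation=cv2.INTER_CUBIC))
```

```text
0.10684490329828016 [ 0.87592977 -0.0601766   0.09479164] [ 0.51411952 -0.19229231  0.12544788] [ 3.14121278e+00 -9.96438875e-04  7.79158427e-02] 13.7
```

View pics/hov2.png

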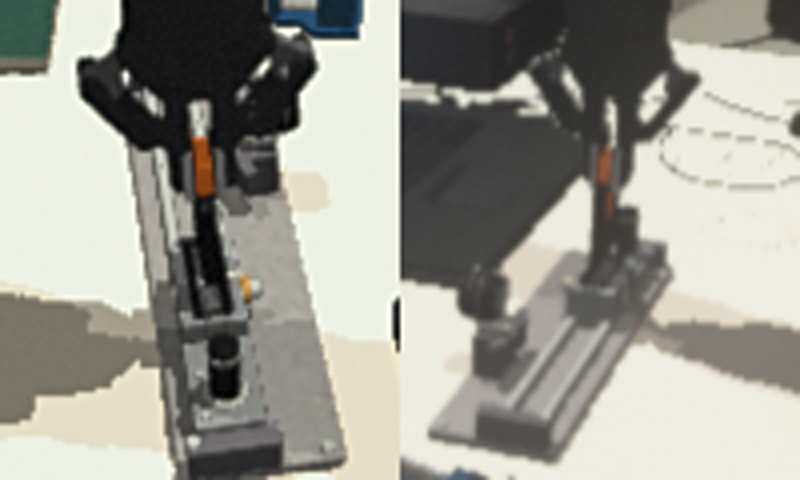

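View pics/hov.png

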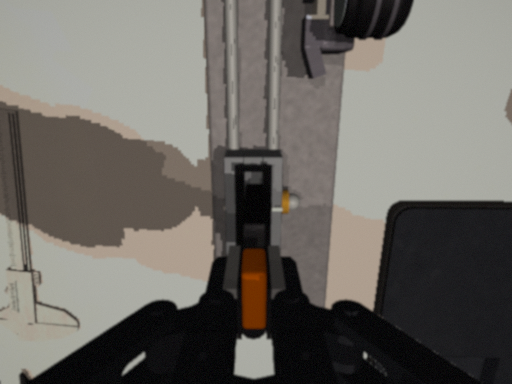

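The filter hangs upright right above the slot, with the tab at column 254 in line with the slot at 253. I'll insert it in steps and watch the contact force.

Run:
```python
from h import *
for z in [.105,.083]:
    r=robot.move_straight([.5137,-.1921,z],vel=0.03,contact_N=6)
    s=robot.sense();print(z,r,s['opening'],s['wrist_force'].round(2) if hasattr(s['wrist_force'],'round') else s['wrist_force'],s['torque'],s['tcp_pos'],s['t'])
    if r: break
snap('wrist','ins');snap('side','ins_side')
```

```text
0.105 False 0.11484770914973189 [ 0.02  0.3  -0.68] [ 0.02420943  0.03828369 -0.0441303 ] [ 0.51380103 -0.19217979  0.10503586] 14.6667
0.083 True 0.10865671712453742 [-0.37 -0.19  4.45] [0.01968253 0.16871659 0.02459548] [ 0.51355394 -0.19204231  0.08511683] 15.3083
```

Contact came at TCP 0.0851, and I expected the floor at 0.085. I'll release and verify.

Run:
```python
from h import *
robot.grip(0.5)
robot.move_straight([.5137,-.1921,.19],vel=0.12)
o=[np.pi,0,np.deg2rad(4.47)]
robot.goto([.5196,-.29,.19],o)
snap('wrist','rel');snap('scene','rel_s');snap('side','rel_side')
print(robot.sense()['t'])
f=load('rel');W=cloud(f);hsv=cv2.cvtColor(f['image'],cv2.COLOR_RGB2HSV)
m=(cv2.inRange(hsv,(5,130,60),(25,255,255))>0)&(W[...,2]>0.05)&(W[...,2]<0.12)
P=W[m];T=P[P[:,2]>P[:,2].max()-.005];r=cv2.minAreaRect((T[:,:2]*1000).astype(np.float32));print(r,np.percentile(P[:,2],[50,95]),len(T))
k=(W[...,2]>0.066)&(W[...,2]<0.08)&(abs(W[...,0]-.52)<.03)&(abs(W[...,1]+.267)<.03);print(cv2.minAreaRect((W[k][:,:2]*1000).astype(np.float32)))
f=load('rel_side');c=proj(f,[.5137,-.1921,.07])[0].astype(int);a=cv2.imread('pics/rel_side.png')[c[1]-60:c[1]+60,c[0]-50:c[0]+50]
f=load('rel_s');c=proj(f,[.5137,-.1921,.07])[0].astype(int);b=cv2.imread('pics/rel_s.png')[c[1]-60:c[1]+60,c[0]-50:c[0]+50]
cv2.imwrite('pics/rel2.png',cv2.resize(np.hstack([a,b]),None,fx=4,fy=4,interpolation=cv2.INTER_CUBIC))
```

```text
17.475
((513.3359985351562, -191.88839721679688), (9.84090805053711, 26.043785095214844), 5.095023155212402) [0.10325245 0.10442497] 802
((519.3317260742188, -266.2249755859375), (16.975135803222656, 17.26541519165039), 79.23631286621094)
```

View pics/rel2.png

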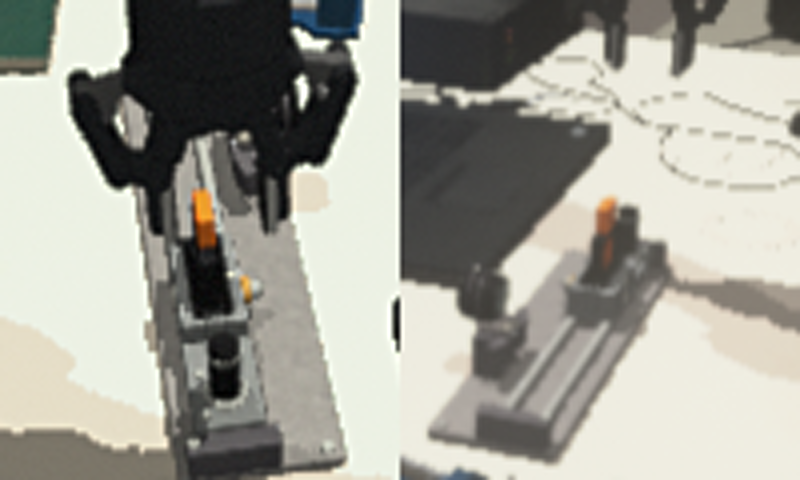

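View pics/rel.png

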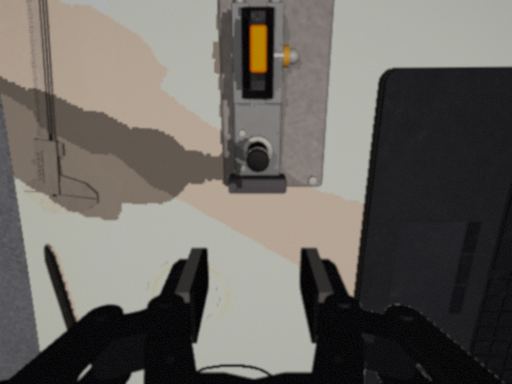

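The filter is seated: its top is at 0.104, as expected, and it is upright in the slot. Now I grip the knob.

Run:
```python
from h import *
o=[np.pi,0,np.deg2rad(4.47)]
robot.goto([.5195,-.2665,.13],o)
print(robot.move_straight([.5195,-.2665,.047],vel=0.08,contact_N=6))
s=robot.sense();print(s['opening'],s['wrist_force'],s['tcp_pos'])
robot.grip(0.0,80)
s=robot.sense();print(s['opening'],s['wrist_force'],s['tcp_pos'],s['t'])
snap('wrist','kn');snap('side','kn_side')
a=cv2.imread('pics/kn.png');f=load('kn_side');c=proj(f,[.5137,-.22,.06])[0].astype(int);b=cv2.imread('pics/kn_side.png')[c[1]-64:c[1]+64,c[0]-48:c[0]+48]
cv2.imwrite('pics/kn2.png',np.hstack([a,cv2.resize(b,(288,384),interpolation=cv2.INTER_CUBIC)]))
```

```text
False
0.5012201538191758 [-0.11907109 -0.22499062  0.03076943] [ 0.51992364 -0.26672232  0.04752232]
0.18539650212403314 [-2.22474315 -0.31242903  6.54106203] [ 0.51955508 -0.26677277  0.04774467] 19.3833
```

View pics/kn2.png

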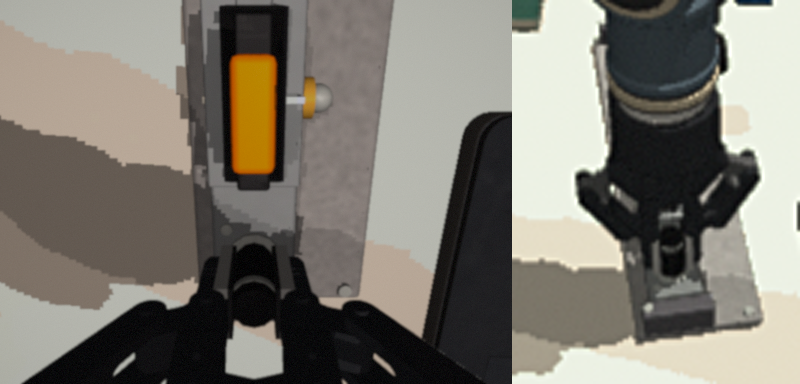

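The knob is between the pads. I'll push 108 mm, then go on in small steps while watching the force.

Run:
```python
from h import *
y=np.deg2rad(4.47);d=np.array([-np.sin(y),np.cos(y),0])
p0=np.array([.5195,-.2667,.0475]); np.save('/tmp/p0.npy',p0)
def st(k):
    robot.move_straight(p0+d*k/1000,vel=0.05 if k<100 else 0.02); robot.sleep(.1)
    s=robot.sense();F=np.array(s['wrist_force']);print(k,'along',round((np.array(s['tcp_pos'])-p0)@d*1000,2),'Fal',round(F@d,2),F.round(1),round(s['opening'],3),round(s['t'],2))
for k in [60,85,95,105,108,111,114]: st(k)
snap('wrist','pu');snap('side','pu_side');snap('scene','pu_s')
f=load('pu_side');c=proj(f,[.52,-.09,.05])[0].astype(int);b=cv2.imread('pics/pu_side.png')[c[1]-48:c[1]+48,c[0]-35:c[0]+35]
f=load('pu_s');c=proj(f,[.52,-.09,.05])[0].astype(int);e=cv2.imread('pics/pu_s.png')[c[1]-48:c[1]+48,c[0]-35:c[0]+35]
cv2.imwrite('pics/pu2.png',np.hstack([cv2.imread('pics/pu.png')[:,100:400]]+[cv2.resize(q,(250,384),interpolation=cv2.INTER_CUBIC) for q in (b,e)]))
```

```text
60 along 60.56 Fal -0.78 [-2.  -0.9  5.7] 0.187 20.93
85 along 87.2 Fal 0.87 [-2.5  0.7  6.6] 0.19 21.68
95 along 96.36 Fal -1.47 [-2.5 -1.7  7.8] 0.188 22.13
105 along 104.96 Fal -4.38 [-0.6 -4.4  5.8] 0.186 22.88
108 along 108.34 Fal -3.7 [-1.3 -3.8  5.9] 0.186 23.28
111 along 111.43 Fal -3.8 [-2.  -4.   5.2] 0.188 23.68
114 along 114.39 Fal -4.02 [-1.8 -4.2  6.1] 0.186 24.08
```

View pics/pu2.png

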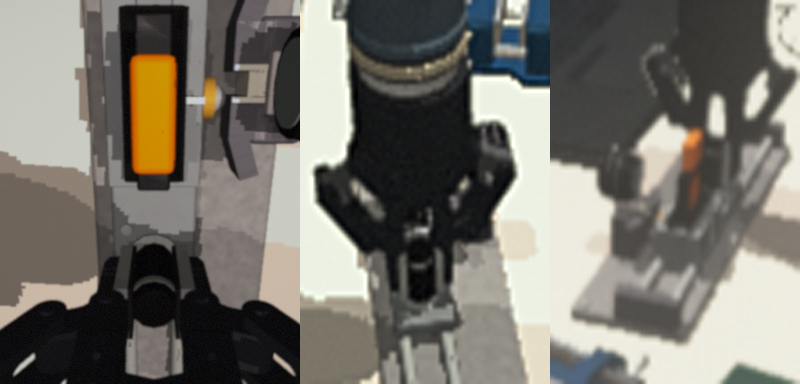

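On the land, the wrist view shows the ball at row 99 and the notch edges at rows 67 and 98. That leaves about 6 mm, which agrees with the plan. I'll continue in 1 mm steps.

Run:
```python
from h import *
y=np.deg2rad(4.47);d=np.array([-np.sin(y),np.cos(y),0]);p0=np.load('/tmp/p0.npy')
for k in [115.5,116.5,117.5,118.5,119.5]:
    robot.move_straight(p0+d*k/1000,vel=0.02); robot.sleep(.3)
    s=robot.sense();F=np.array(s['wrist_force']);a=(np.array(s['tcp_pos'])-p0)@d*1000;fa=F@d
    print(k,'along',round(a,2),'Fal',round(fa,2),F.round(1),round(s['opening'],3),round(s['t'],2))
    if fa>3: break
snap('wrist','pv')
cv2.imwrite('pics/pv2.png',cv2.resize(cv2.imread('pics/pv.png')[0:200,200:400],None,fx=3,fy=3,interpolation=cv2.INTER_CUBIC))
```

```text
115.5 along 116.36 Fal -1.05 [-1.8 -1.2  6.9] 0.189 24.78
116.5 along 117.4 Fal -2.97 [-0.8 -3.   6.4] 0.188 25.33
117.5 along 118.95 Fal -0.61 [-1.2 -0.7  7.4] 0.188 25.88
118.5 along 120.31 Fal -0.4 [-1.6 -0.5  6.7] 0.187 26.43
119.5 along 120.53 Fal -1.5 [-0.6 -1.6  6.3] 0.193 26.98
```

View pics/pv2.png

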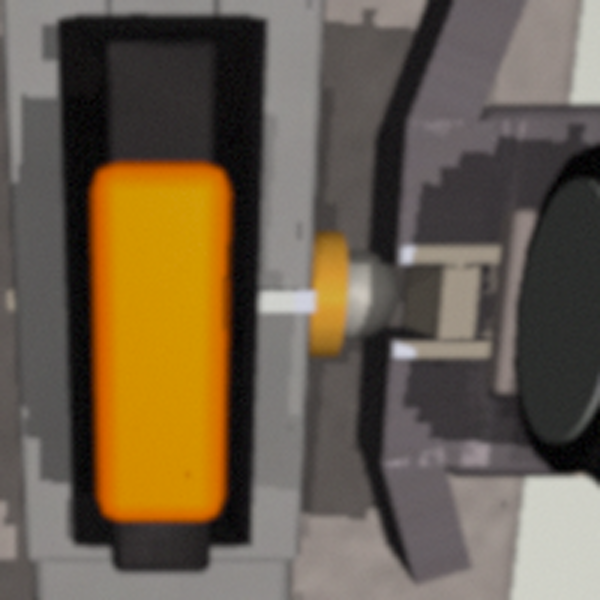

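The slide line at row 300 sits midway between the notch edges at rows 254 and 348. The force along the rail dropped from -4 to about -1 N over the last 4 mm, so the ball has dropped in. I'll check stability, then the filter, the loupe and the blue filter.

Run:
```python
from h import *
robot.sleep(0.8)
y=np.deg2rad(4.47);d=np.array([-np.sin(y),np.cos(y),0]);p0=np.load('/tmp/p0.npy')
s=robot.sense();print((np.array(s['tcp_pos'])-p0)@d*1000,np.array(s['wrist_force'])@d,s['opening'],s['t'])
f=snap('wrist','fin');W=cloud(f);hsv=cv2.cvtColor(f['image'],cv2.COLOR_RGB2HSV)
m=(cv2.inRange(hsv,(5,130,60),(25,255,255))>0)&(W[...,2]>0.09)
P=W[m];print(cv2.minAreaRect((P[:,:2]*1000).astype(np.float32)),np.percentile(P[:,2],[50,95]))
a=snap('scene','fin_s')['image'];b=snap('side','fin_side')['image']
q=np.hstack([a[120:330,150:350],b[70:280,140:340]])[...,::-1]
cv2.imwrite('pics/fin2.png',cv2.resize(q,(800,420),interpolation=cv2.INTER_CUBIC))
f0=load('side0')['image'];
print('loupe diff',np.abs(f0[205:235,300:326].astype(int)-b[205:235,300:326]).mean())
```

```text
120.5113434177367 -1.6494772236515471 0.18644195973259636 27.8333
((504.0689392089844, -72.14286804199219), (10.075763702392578, 25.955638885498047), 4.485172271728516) [0.10318438 0.10430931]
loupe diff 19.63162393162393
```

View pics/fin2.png

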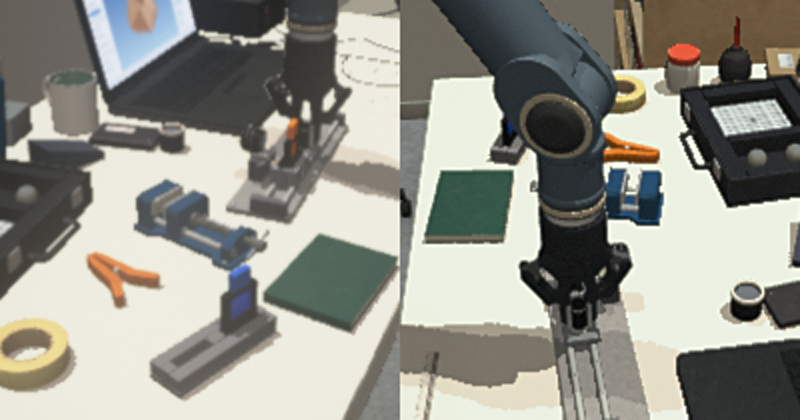

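```bash
python3 -c "
from plant import robot
robot.close_job()"
```

```text
the job is handed in; nothing more can be done
```

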